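Walk the chopping block into its corner stop and swing the catch across

TASK

The heavy chopping block has crept out of its corner stop and stands askew. Without lifting it, push it round and back with the fingers, a corner or an end at a time, until its long back face lies flat against the fence and its left end is up against the side stop; then push the swivel catch fully round, so that its bar lies across the front of the block. Leave the small things round it on the worktop where they stand.

Things in the scene. Friction and masses are not known exactly. Their poses are not given: they have to be found in the camera images.
- chopping_block: heavy rectangular end-grain chopping block, 130 (its x) x 220 (its y) x 50 mm high, about 1.6 kg, on rubber feet 5 mm high; plain upright sides, edges rounded 4 mm. Slides at a push of some 6 to 13 N, does not tip. Origin: centre of underside, z up. The long +x face is its back, the +y face its left end. At the start turned anticlockwise by 0.4 to 0.8 rad and drawn out of the stop
- block_back_left (a point): the block's back left upright edge (block frame +65, +110 mm), 30 mm above its underside; home when at the corner stop's inner corner
- block_back_right (a point): the block's back right upright edge (block frame +65, -110 mm), 30 mm above its underside; home when on the fence
- corner_stop: fixed steel corner stop: two upright plates 36 mm high, 5 mm thick, at a right angle. Origin on the worktop at their inner corner; +x points away from the robot (to 0.12 rad). Fence: face x = 0, from y = 0 to -230 mm. Side stop: face y = 0, from x = 0 to -115 mm. The block belongs at x < 0, y < 0; home, its origin is at (-65, -110) mm with axes parallel to these
- catch_pivot (a point): top of the swivel catch's upright pivot, 34 mm above the worktop, at (-142, +22) mm of the corner stop's frame. It stands on the side stop's foot, 4 mm thick, which lies outside the side stop (y = +5 to +47 mm, x = +5 to -165 mm)
- catch (a joint): hinge of the swivel catch, a flat bar 16 mm wide, 90 mm long, 26 to 34 mm above the worktop. 0: it points along -x of the corner stop, out of the block's way; grows anticlockwise from above to its end stop at 1.571, along -y, 4 mm clear of the front of the block when that is home; otherwise the block is in its way. Turns stiffly (about 2 N at the knob), stays where left; starts at -0.3 to 0.15
- catch_knob (a point): centre of the black round knob on the bar, 76 mm from the pivot, 18 mm in diameter, 40 to 63 mm above the worktop: push it sideways to swing the catch
- pepper_shaker: bystander: steel pepper shaker, 58 mm across, 95 mm high; origin under its centre
- spice_jar: bystander: white-capped spice jar, 47 mm across, 98 mm high, left of the side stop; origin under its centre
- sauce_dish: bystander: small white sauce dish, 67 mm across, 21 mm high, on the near left; origin under its centre
- soup_spoon: bystander: white soup spoon, 130 x 42 x 19 mm, lying on the near right; origin under its centre
- bench_scraper: bystander: bench scraper with a wooden grip, 136 x 120 x 20 mm, lying at the left; origin under its centre

How it is judged:
By the outcome, as a careful person would: the job done as asked, in the order asked, and still so for the second after the job is handed in, with the robot touching nothing.
It also fails if it takes over 72 s, if anything falls off the work surface, if the arm or the gripper's body presses on something with over 40 N, if the wrist force passes 120 N, or if a joint passes its speed limit or range.

ROBOT

A 7-joint arm with a two-finger parallel gripper is mounted at the origin on a cart in front of the work surface, level with it; the furniture and walls round the work are solid. World frame = base frame: x ahead of the robot, y to its left, z up, the work surface at z = 0. Lengths are in mm, angles in rad, forces in N, time in s.
With the tool pointing down it reaches from about 400 to 875 mm from the base axis. Payload 4.4 kg.
Tool frame: the origin (TCP) lies at the very end of the fingers, on their centre line; the grasp point (between the pads) lies ctrl.grip_point_offset behind it (ctrl.grip_point_offset is the distance from the TCP to the grasp point, in mm); z points along the fingers, y is the line along which they close (so a half turn about z gives the same grasp; the last joint's range is limited). The gripper opens to 85 mm and grips with 20 to 120 N. Pads are 22 mm wide; open, the fingers measure 114 mm over their backs; the gripper's body (76 mm by 85 mm) begins 54 mm behind the grasp point. The pads swing forward as they close: fully open they stand 13 mm farther back than shut.
Start: joints at [1.248, 0.628, 0.038, 1.517, -0.027, 0.996, -0.02], TCP at [165.119, -628.692, 231.313] pointing down, gripper open.
Joint ranges: [-3.06, 3.06], [-0.37, 2.12], [-1.25, 1.32], [0.18, 2.47], [-1.1, 4.24], [0.23, 1.98], [-2.94, 2.94]. Speed limits (rad/s): [2.57, 2.57, 3.14, 3.14, 3.14, 3.14, 3.14].

INTERFACE

Orientations are given as [roll, pitch, yaw] about the fixed x, y, z axes, in that order (R = Rz(yaw) Ry(pitch) Rx(roll)).
In Python, from cell import read_state, cams, ctrl, models gives the robot as it stands. The module is installed in compiled form; this text tells all that it offers.
- The arm moves only by the tool advance, called after "Call:" as name(argument=value, ...), one argument or row to a line, values as JSON. Schema: {"type":"object","properties":{"plan":{"type":"array","items":{"type":"object","properties":{"pos":{"type":"array","items":{"type":"number"},"minItems":3,"maxItems":3},"r":{"type":"array","items":{"type":"number"},"minItems":3,"maxItems":3},"jaw":{"type":"number"}},"additionalProperties":false,"required":["jaw"]},"minItems":1,"maxItems":12},"only":{"type":"string"},"quiet":{"type":"boolean"},"lines":{"type":"string"}},"required":["plan"],"additionalProperties":false}. plan is a list of rows, 1 to 12 of them, each an object with the fields pos (a list: dx, dy, dz in a scale on which 1.0 is 300 mm), r (a list: a rotation vector rx, ry, rz in shares of 2 rad (1.0 is 2 rad)), jaw (the finger opening in mm); a field left out counts as zero (the opening has to be given); each row shifts and turns the commanded pose from where the row before left it, along the tool's axes as they then stand; what a row does not reach is not made up. A row lasts 1/10 s, in which the tool goes at most 50 mm and 0.15 rad, less where a joint would pass 70% of its speed; a pose out of reach is approached as far as the arm can. The fingers move at their own pace and stop on an object; the grip force is fixed at half the most. Time passes only in rows, so rows that do not move let the fingers close. The tool returns the time, the measured TCP pose, the force, the opening and the grip force at its end. only (a regular expression) keeps the lines of the reply that match it, lines (a string "A,B") keeps lines A to B, and quiet returns only ok. No shift or turn number may pass 1 either way. Input that does not fit is refused with a message, and nothing moves.
- read_state(): the state, without advancing time (a new reading comes with each control period).
- cams.get_image(name): name is "side" or "top"; returns (picture, depth): 420x560x3 uint8, blue, green, red; 420x560 float32, mm along the optical axis (not along the pixel's ray), 0 where there is no reading.
- cams.calibration(name): a dict with "fx", "fy", "cx", "cy" (pixels), "k1" (the pictures are not rectified: a ray, as slopes to the right and down, at radius r is drawn at 1 + k1 r^2 times it, then the intrinsics apply), "rvec" (rotation vector, rad) and "tvec" (3), from world to camera coordinates, as OpenCV has them. Camera axes: x right, y down, z forward; pixel columns grow to the right and rows downward; lengths in mm; the calibration is good to about 2 mm. A picture is of the moment at which its call begins. calibration takes no time and is no camera call.
- ctrl.finish_job(): hands the job in; it is judged then, once.
Trained networks look in the newest picture that a camera, given by its name, has taken for a name from the list of things; names that differ only in an ending like _2 or _b are one class to them, and where a whole thing is asked for, a point or a joint stands for the part that bears it (a point fixed in the world has none). Each returns a list of dicts, best first, with "confidence" (0 to 1); they miss things now and then, are a little off and sometimes report something else, mostly with a low value. They report only what shows in the picture. A call takes as long as a camera call.
- models.search_frame(thing, camera): "extent" ([left, top, right, bottom] in pixels, round what is visible of it).
- models.mark_of(thing, camera): "position" ([column, row] in pixels: a listed point, or the origin of a listed thing).
The state is a dict: "clock": time; "qpos": joint angles; "qd": joint speeds; "tau": joint torques, N m; "eef_pos": TCP position; "tool_rot": TCP orientation; "force": force on the tool from outside, world axes, zero at the start; "torque": the same for the moment, N m; "width": finger opening in mm; "gripper_force": force on a finger pad.
Only numpy, scipy, OpenCV 4.12 (cv2) and the standard library are available. Lean on these libraries where they do the work, as an engineer would, in place of code of your own. Each camera call takes 0.05 s, during which the arm holds its last target. There are 200 camera calls.

## Working session

There is one attempt and no reset: what is moved stays moved. The work goes in short steps, Python scripts to look and compute and a tool call to move; the robot and the scene stay as the last step left them, time stands still between calls to the robot, and variables do not carry over. Pictures are saved under pics/ and viewed, at most 10 in all, crops included, and the job is handed in when it is done.

```bash
mkdir -p pics; cat > h.py <<'E'
import numpy as np, cv2
from cell import read_state, cams, ctrl, models
def cal(n):
    c=cams.calibration(n); R=cv2.Rodrigues(np.array(c["rvec"],float))[0]; return c,R,np.array(c["tvec"],float).ravel()
def ray(n,px):
    c,R,t=cal(n); K=np.array([[c["fx"],0,c["cx"]],[0,c["fy"],c["cy"]],[0,0,1.]])
    x=cv2.undistortPoints(np.array([[px]],float),K,np.array([c["k1"],0,0,0,0.]))[0,0]
    return -R.T@t, R.T@np.array([x[0],x[1],1])
def atz(n,px,z):
    o,d=ray(n,px); return o+d*(z-o[2])/d[2]
def proj(n,P):
    c,R,t=cal(n); p=R@np.array(P,float)+t; x=p[:2]/p[2]; x=x*(1+c["k1"]*(x@x)); return [c["fx"]*x[0]+c["cx"],c["fy"]*x[1]+c["cy"]]
E
python3 - <<'E'
from h import *
for n in ["top","side"]:
    im,d=cams.get_image(n); cv2.imwrite(f"pics/{n}0.png",im); np.save(f"{n}d.npy",d)
    o,_=ray(n,[280,210]); print(n,o.round())
    for t,z in [("chopping_block",0),("block_back_left",35),("block_back_right",35),("corner_stop",0),("catch_pivot",34),("catch_knob",63),("pepper_shaker",0),("spice_jar",0),("sauce_dish",0),("soup_spoon",0),("bench_scraper",0)]:
        r=models.mark_of(t,n)[:2]
        print(t,[(round(q["confidence"],2),np.round(q["position"]),atz(n,q["position"],z).round()[:2]) for q in r])
s=read_state();print(s["clock"],s["eef_pos"],s["tool_rot"],s["width"],ctrl.grip_point_offset)
E
```

```text
top [ 371.  114. 1145.]
chopping_block [(0.86, array([320., 211.]), array([573.,  19.]))]
block_back_left [(0.63, array([281., 212.]), array([568., 137.]))]
block_back_right [(0.74, array([339., 168.]), array([699., -42.])), (0.5, array([407., 264.]), array([ 405., -224.]))]
corner_stop [(0.79, array([267., 165.]), array([726., 178.]))]
catch_pivot [(0.74, array([259., 207.]), array([586., 202.])), (0.47, array([266., 163.]), array([723., 180.]))]
catch_knob [(0.44, array([264., 232.]), array([506., 186.])), (0.18, array([206., 203.]), array([597., 356.]))]
pepper_shaker [(0.7, array([396., 148.]), array([ 770., -228.]))]
spice_jar []
sauce_dish [(0.91, array([218., 282.]), array([368., 328.]))]
soup_spoon [(0.69, array([406., 266.]), array([ 402., -230.]))]
bench_scraper [(0.74, array([170., 278.]), array([385., 475.]))]
side [ 387. -678. 1307.]
chopping_block [(0.75, array([290., 249.]), array([573.,  13.]))]
block_back_left [(0.83, array([278., 217.]), array([562., 111.]))]
block_back_right [(0.97, array([332., 250.]), array([688., -39.]))]
corner_stop [(0.95, array([327., 197.]), array([738., 170.]))]
catch_pivot [(0.47, array([282., 198.]), array([590., 178.]))]
catch_knob [(0.72, array([260., 197.]), array([523., 180.]))]
pepper_shaker [(0.69, array([376., 305.]), array([ 764., -223.]))]
spice_jar [(0.63, array([272., 156.]), array([607., 380.]))]
sauce_dish [(0.81, array([207., 181.]), array([370., 329.])), (0.21, array([204., 147.]), array([385., 478.]))]
soup_spoon [(0.48, array([254., 340.]), array([ 408., -234.]))]
bench_scraper [(0.9, array([204., 145.]), array([387., 487.]))]
1.2 [ 165.11380646 -628.69744209  231.34170403] [ 3.14156875e+00 -2.09572224e-05  2.56764773e-01] 85.56723210662004 18.700000000000003
```

```bash
python3 - <<'E'
import cv2
a=cv2.imread("pics/top0.png")[90:310,150:430]; cv2.imwrite("pics/top0c.png",cv2.resize(a,None,fx=2.7,fy=2.7,interpolation=cv2.INTER_CUBIC))
a=cv2.imread("pics/side0.png")[130:330,180:430]; cv2.imwrite("pics/side0c.png",cv2.resize(a,None,fx=3,fy=3,interpolation=cv2.INTER_CUBIC))
E
```

```text
(no output)
```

View pics/top0c.png

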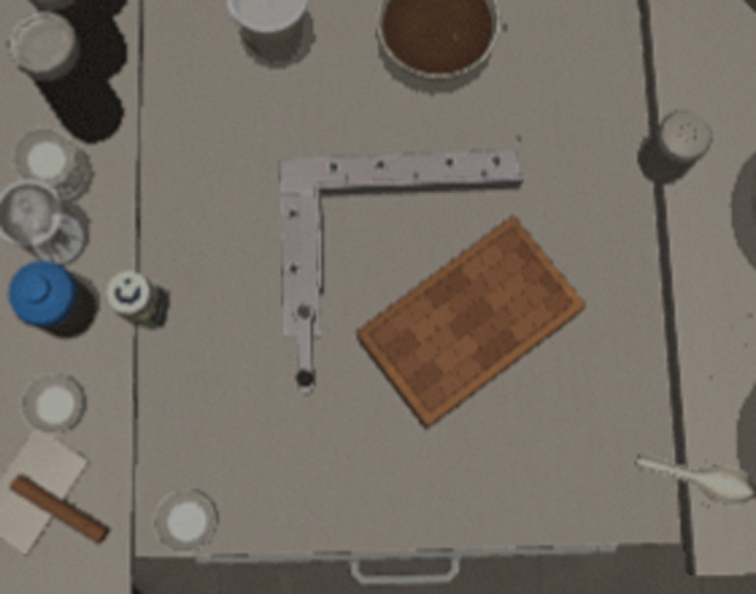

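View pics/side0c.png

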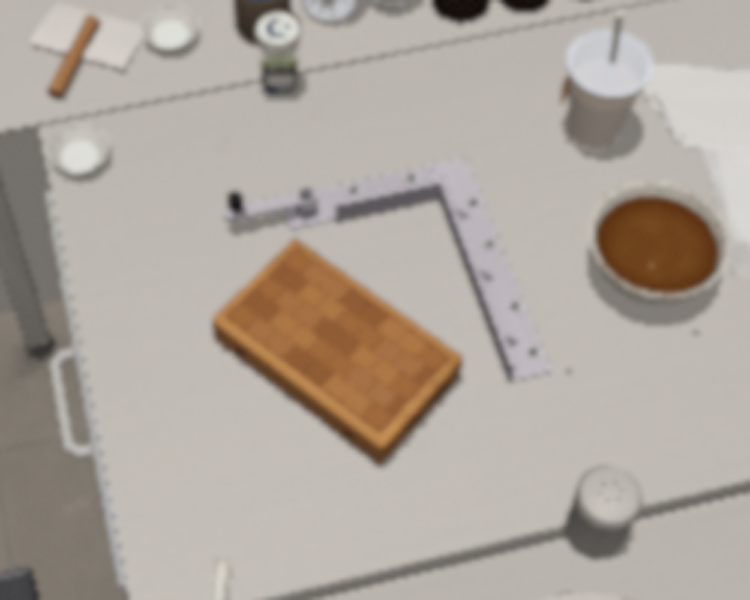

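The pictures show the block's top corners in the top crop at about (513,217), (583,303), (428,427) and (360,333). The inner corner of the stop is near (320,188), the fence's right end near (520,183), the pivot at (304,312) and the knob at (305,378).

```bash
cat >> h.py <<'E'
def block(n,im=None):
    if im is None: im,_=cams.get_image(n)
    h=cv2.cvtColor(im,cv2.COLOR_BGR2HSV); m=cv2.inRange(h,(5,85,70),(20,255,255))
    m=cv2.morphologyEx(m,cv2.MORPH_CLOSE,np.ones((5,5)))
    cs=cv2.findContours(m,cv2.RETR_EXTERNAL,cv2.CHAIN_APPROX_NONE)[0]
    best=None
    for c in cs:
        if cv2.contourArea(c)<800: continue
        P=np.array([atz(n,p[0],55)[:2] for p in c]); 
        ctr=P.mean(0)
        if not(420<ctr[0]<740 and -150<ctr[1]<200): continue
        (x,y),(w,hh),a=cv2.minAreaRect(P.astype(np.float32))
        a=np.deg2rad(a)
        if w>hh: w,hh,a=hh,w,a+np.pi/2
        a=(a+np.pi/2)%np.pi-np.pi/2
        if best is None or w*hh>best[3]*best[4]: best=(x,y,a,w,hh)
    return np.round(best,3)
E
python3 - <<'E'
from h import *
for n in ["top","side"]: print(n,block(n,cv2.imread(f"pics/{n}0.png")))
T=lambda x,y,z:atz("top",[150+x/2.7,90+y/2.7],z).round(1)
S=lambda x,y,z:atz("side",[180+x/3,130+y/3],z).round(1)
print("blk",[T(*p,55) for p in [(513,217),(583,303),(428,427),(360,333)]])
print("blkS",[S(*p,55) for p in [(297,240),(461,358),(381,447),(216,318)]])
print("corner",T(320,187,36),"fence end",T(520,181,36),"side end",T(321,290,36),"piv",T(304,312,34),"knob",T(305,378,63))
print("S corner",S(440,190,36),"fence end",S(510,378,0),"side end",S(336,209,36),S(338,219,0),"knob",S(235,196,63),"piv",S(306,196,34))
# depth of fence: find points z 25..40
for n in ["top","side"]:
    d=np.load(n+"d.npy"); c,R,t=cal(n); pts=[]
    for v in range(60,330):
        for u in range(100,430):
            if d[v,u]>0:
                o,r=ray(n,[u+0.,v+0.]) if False else (None,None)
    K=np.array([[c["fx"],0,c["cx"]],[0,c["fy"],c["cy"]],[0,0,1.]])
    vv,uu=np.mgrid[100:300,150:430]; px=np.stack([uu.ravel(),vv.ravel()],1).astype(float)
    x=cv2.undistortPoints(px[:,None],K,np.array([c["k1"],0,0,0,0.]))[:,0]; z=d[vv.ravel(),uu.ravel()]
    W=(np.c_[x*z[:,None],z]-t)@R
    f=W[(W[:,2]>28)&(W[:,2]<42)&(W[:,0]>690)&(W[:,0]<770)&(W[:,1]>-60)&(W[:,1]<140)]
    print(n,len(f),np.polyfit(f[:,1],f[:,0],1),f.mean(0))
    b=W[(W[:,2]>48)&(W[:,2]<60)&(W[:,0]>430)&(W[:,0]<710)&(W[:,1]<150)&(W[:,1]>-100)]
    r=cv2.minAreaRect(b[:,:2].astype(np.float32)); print(len(b),np.median(b[:,2]),r)
E
```

```text
top [573.532  10.56    0.617 128.661 218.211]
side [573.453  -4.361   0.619 138.375 223.113]
blk [array([685.4, -41.7,  55. ]), array([ 586.8, -112.3,   55. ]), array([457.6,  60.3,  55. ]), array([560.7, 129.8,  55. ])]
blkS [array([567.6, 123. ,  55. ]), array([688.4, -49.2,  55. ]), array([ 587.9, -120.9,   55. ]), array([468.1,  53.6,  55. ])]
corner [732.3 171.   36. ] fence end [732.7 -54.5  36. ] side end [613.5 172.   36. ] piv [589.7 191.3  34. ] knob [512.5 189.3  63. ]
S corner [732.1 158.8  36. ] fence end [742.3 -55.5   0. ] side end [619.4 162.7  36. ] [624.7 173.4   0. ] knob [517.5 186.7  63. ] piv [593.3 188.1  34. ]
top 137 [-1.05911190e-02  7.37732565e+02] [737.30970463  39.92591304  34.9435959 ]
2837 50.81319744099657 ((576.3255615234375, 10.166061401367188), (129.28819274902344, 219.1502685546875), 35.549835205078125)
side 124 [-1.66774937e-02  7.37318015e+02] [736.73654342  34.86567472  33.18429438]
1684 50.095243375857336 ((575.5455322265625, 6.111122131347656), (129.4551239013672, 218.6107177734375), 35.35948181152344)
```

The manual's scale: shifts go in shares of 300 mm and turns go in shares of 2 rad. Converting my numbers, -35 mm / 300 = -0.1167, 30 mm / 300 = 0.1, 0.128 rad / 2 = 0.064.

Call:
advance(
  plan=[
    {"r": [0, 0, 0.064], "jaw": 0},
    {"r": [0, 0, 0.064], "jaw": 0},
    {"pos": [0.1, -0.1167, 0], "jaw": 0},
    {"pos": [0.1, -0.1167, 0], "jaw": 0},
    {"pos": [0.1, -0.1167, 0], "jaw": 0},
    {"pos": [0.1, -0.1167, 0], "jaw": 0},
    {"pos": [0.1, -0.1167, 0], "jaw": 0},
    {"pos": [0.1, -0.1167, 0], "jaw": 0},
    {"pos": [0.1, -0.1167, 0], "jaw": 0},
    {"pos": [0.1, -0.1167, 0], "jaw": 0},
  ],
)

```text
clock: 2.2
eef_pos: [406.0, -347.0, 231.6]
tool_rot: [3.141, -0.001, 0.001]
force: [0.6, -1.0, -0.4]
width: -0.2
gripper_force: 0.0
```

In the tool's units: -40 mm / 300 = -0.1333, 2 mm / 300 = 0.0067.

Call:
advance(
  plan=[
    {"pos": [0.0067, -0.1333, 0], "jaw": 0},
    {"pos": [0.0067, -0.1333, 0], "jaw": 0},
    {"pos": [0.0067, -0.1333, 0], "jaw": 0},
    {"pos": [0.0067, -0.1333, 0], "jaw": 0},
    {"pos": [0.0067, -0.1333, 0], "jaw": 0},
    {"pos": [0.0067, -0.1333, 0], "jaw": 0},
    {"pos": [0.0067, -0.1333, 0], "jaw": 0},
    {"pos": [0.0067, -0.1333, 0], "jaw": 0},
    {"pos": [0.0067, -0.1333, 0], "jaw": 0},
    {"pos": [0.0067, -0.1333, 0], "jaw": 0},
    {"jaw": 0},
  ],
)

```text
clock: 3.3
eef_pos: [425.1, 57.4, 231.6]
tool_rot: [-3.139, -0.002, 0.01]
force: [0.2, -0.2, 0.4]
width: -0.0
gripper_force: 0.0
```

In the tool's units: 42 mm / 300 = 0.14, 10 mm / 300 = 0.0333.

Call:
advance(
  plan=[
    {"pos": [0, 0.0333, 0.14], "jaw": 0},
    {"pos": [0, 0, 0.14], "jaw": 0},
    {"pos": [0, 0, 0.14], "jaw": 0},
    {"pos": [0, 0, 0.14], "jaw": 0},
    {"pos": [0, 0, 0.14], "jaw": 0},
    {"jaw": 0},
    {"pos": [0.0333, -0.0067, 0], "jaw": 0},
    {"pos": [0.0333, -0.0067, 0], "jaw": 0},
    {"pos": [0.0333, -0.01, 0], "jaw": 0},
    {"pos": [0.0333, -0.01, 0], "jaw": 0},
    {"pos": [0.0333, -0.01, 0], "jaw": 0},
    {"jaw": 0},
  ],
)

```text
clock: 4.5
eef_pos: [471.3, 50.7, 51.5]
tool_rot: [3.128, 0.015, 0.002]
force: [-0.2, 0.7, 0.4]
width: -0.3
gripper_force: 0.0
```

```bash
python3 -c "
from h import *
print(block('top'),block('side'))"
```

```text
[573.283  10.144   0.624 129.219 217.829] [572.813  -3.48    0.622 138.446 224.575]
```

In the tool's units: -15 mm / 300 = -0.05, -12 mm / 300 = -0.04.

Call:
advance(
  plan=[
    {"pos": [-0.05, 0, 0], "jaw": 0},
    {"pos": [-0.05, 0, 0], "jaw": 0},
    {"pos": [-0.04, 0, 0], "jaw": 0},
    {"jaw": 0},
    {"pos": [0, 0, 0.04], "jaw": 0},
    {"pos": [0, 0, 0.04], "jaw": 0},
    {"pos": [0, 0, 0.0233], "jaw": 0},
    {"jaw": 0},
  ],
)

```text
clock: 5.4
eef_pos: [425.9, 48.6, 22.8]
tool_rot: [3.126, 0.021, 0.002]
force: [-0.6, 0.0, -1.1]
width: 0.0
gripper_force: 0.0
```

In the tool's units: 10 mm / 300 = 0.0333, 8 mm / 300 = 0.0267.

Call:
advance(
  plan=[
    {"pos": [0.0333, 0, 0], "jaw": 0},
    {"pos": [0.0333, 0, 0], "jaw": 0},
    {"pos": [0.0267, -0.0067, 0], "jaw": 0},
    {"pos": [0.0267, -0.0067, 0], "jaw": 0},
    {"pos": [0.0267, -0.0067, 0], "jaw": 0},
    {"pos": [0.0267, -0.0067, 0], "jaw": 0},
    {"pos": [0.0267, -0.0067, 0], "jaw": 0},
    {"pos": [0.0267, -0.0067, 0], "jaw": 0},
    {"jaw": 0},
  ],
)

```text
clock: 6.3
eef_pos: [491.9, 61.5, 21.7]
tool_rot: [3.125, 0.024, 0.002]
force: [-4.3, 1.6, -0.3]
width: 0.2
gripper_force: 2.0
```

```bash
python3 -c "
from h import *
print(block('top'),block('side'))"
```

```text
[6.03767e+02 8.64800e+00 4.81000e-01 1.28108e+02 2.17859e+02] [ 6.02843e+02 -5.42700e+00  4.77000e-01  1.36794e+02  2.27636e+02]
```

In the tool's units: 36 mm / 300 = 0.12, -30 mm / 300 = -0.1.

Call:
advance(
  plan=[
    {"pos": [-0.05, 0, 0], "jaw": 0},
    {"pos": [-0.0333, 0, -0.0667], "jaw": 0},
    {"pos": [0, 0, -0.1], "jaw": 0},
    {"pos": [0, 0, -0.1], "jaw": 0},
    {"pos": [0.0667, 0.1, 0], "jaw": 0},
    {"pos": [0.0667, 0.1, 0], "jaw": 0},
    {"pos": [0.0667, 0.1, 0], "jaw": 0},
    {"pos": [0.0667, 0.1, 0], "jaw": 0},
    {"pos": [0.0667, 0.1, 0], "jaw": 0},
    {"pos": [0.0667, 0.1, 0], "jaw": 0},
    {"pos": [0.0667, 0.12, 0], "jaw": 0},
    {"jaw": 0},
  ],
)

```text
clock: 7.6
eef_pos: [613.8, -161.7, 103.3]
tool_rot: [3.121, 0.015, -0.008]
force: [-0.8, -0.5, -0.3]
width: 0.1
gripper_force: 0.0
```

In the tool's units: 21 mm / 300 = 0.07, 20 mm / 300 = 0.0667, 0.02 rad / 2 = 0.01.

Call:
advance(
  plan=[
    {"pos": [-0.0133, 0, 0.0667], "r": [0.01, 0, 0], "jaw": 0},
    {"pos": [0, 0, 0.0667], "jaw": 0},
    {"pos": [0, 0, 0.0667], "jaw": 0},
    {"pos": [0, 0, 0.07], "jaw": 0},
    {"jaw": 0},
    {"pos": [0, -0.0333, 0], "jaw": 0},
    {"pos": [0, -0.0333, 0], "jaw": 0},
    {"pos": [0, -0.0333, 0], "jaw": 0},
    {"pos": [0, -0.0267, 0], "jaw": 0},
    {"pos": [0, -0.0267, 0], "jaw": 0},
    {"pos": [0, -0.0267, 0], "jaw": 0},
    {"jaw": 0},
  ],
)

```text
clock: 8.8
eef_pos: [605.5, -100.4, 23.7]
tool_rot: [-3.14, 0.019, 0.002]
force: [0.3, -4.2, -0.4]
width: 0.4
gripper_force: 2.2
```

```bash
python3 -c "
from h import *
print(block('top'),block('side'))"
```

```text
[6.04064e+02 4.02790e+01 4.65000e-01 1.29634e+02 2.18004e+02] [5.86588e+02 2.15620e+01 4.57000e-01 1.00179e+02 2.16199e+02]
```

In the tool's units: -30 mm / 300 = -0.1, -25 mm / 300 = -0.0833.

Call:
advance(
  plan=[
    {"pos": [0, 0.05, 0], "jaw": 0},
    {"pos": [0, 0, -0.0833], "jaw": 0},
    {"pos": [0, 0, -0.0833], "jaw": 0},
    {"pos": [0, 0, -0.1], "jaw": 0},
    {"pos": [-0.0667, -0.1, 0], "jaw": 0},
    {"pos": [-0.0667, -0.1, 0], "jaw": 0},
    {"pos": [-0.0667, -0.1, 0], "jaw": 0},
    {"pos": [-0.0667, -0.1, 0], "jaw": 0},
    {"pos": [-0.0667, -0.1, 0], "jaw": 0},
    {"pos": [-0.0833, -0.1, 0], "jaw": 0},
    {"pos": [-0.0833, -0.1, 0], "jaw": 0},
    {"jaw": 0},
  ],
)

```text
clock: 10.1
eef_pos: [453.3, 100.1, 107.0]
tool_rot: [-3.134, 0.021, 0.011]
force: [0.9, 0.9, 0.0]
width: -0.0
gripper_force: 0.0
```

In the tool's units: 20 mm / 300 = 0.0667.

Call:
advance(
  plan=[
    {"pos": [0, 0, 0.0667], "jaw": 0},
    {"pos": [0, 0, 0.0667], "jaw": 0},
    {"pos": [0, 0, 0.0667], "jaw": 0},
    {"pos": [0, 0, 0.0667], "jaw": 0},
    {"jaw": 0},
  ],
)

```text
clock: 10.6
eef_pos: [454.2, 94.9, 24.6]
tool_rot: [-3.138, 0.023, 0.002]
force: [-1.0, -1.1, 0.5]
width: 0.1
gripper_force: 0.0
```

```bash
python3 -c "
from h import *
print(block('top'),block('side'))"
```

```text
[6.04496e+02 4.04250e+01 4.64000e-01 1.29005e+02 2.17976e+02] [6.04505e+02 2.70920e+01 4.69000e-01 1.39557e+02 2.28815e+02]
```

In the tool's units: 10 mm / 300 = 0.0333, 8 mm / 300 = 0.0267.

Call:
advance(
  plan=[
    {"pos": [0.0333, 0, 0], "jaw": 0},
    {"pos": [0.0333, 0, 0], "jaw": 0},
    {"pos": [0.0333, 0, 0], "jaw": 0},
    {"pos": [0.0267, 0, 0], "jaw": 0},
    {"pos": [0.0267, 0, 0], "jaw": 0},
    {"pos": [0.0267, 0, 0], "jaw": 0},
    {"pos": [0.0267, 0, 0], "jaw": 0},
    {"pos": [0.0267, 0, 0], "jaw": 0},
    {"jaw": 0},
  ],
)

```text
clock: 11.6
eef_pos: [522.7, 95.2, 24.1]
tool_rot: [-3.138, 0.025, 0.002]
force: [-4.2, 0.8, -1.3]
width: 0.2
gripper_force: 1.7Traceback (most recent call last):
```

```bash
python3 -c "
from h import *
print(block('top'),block('side'))"
```

```text
  File "<string>", line 3, in <module>
    print(block('top'),block('side'))
          ~~~~~^^^^^^^
  File "h.py", line 29, in block
    return np.round(best,3)
           ~~~~~~~~^^^^^^^^
    return _wrapfunc(a, 'round', decimals=decimals, out=out)
    return _wrapit(obj, method, *args, **kwds)
    result = getattr(arr, method)(*args, **kwds)
TypeError: unsupported operand type(s) for *: 'NoneType' and 'float'
```

```bash
python3 -c "
from h import *
a,_=cams.get_image('top'); cv2.imwrite('pics/t1.png',cv2.resize(a[90:310,150:430],None,fx=2.7,fy=2.7))
print(block('side'))"
```

```text
[6.23793e+02 2.50740e+01 3.67000e-01 1.39132e+02 2.29895e+02]
```

View pics/t1.png

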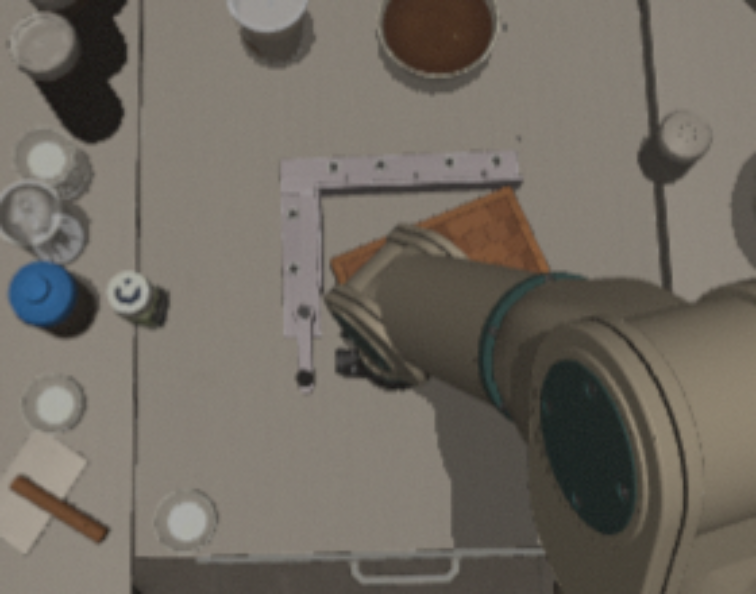

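The arm hides part of the block. Its back right corner shows at crop (510,188), almost touching the fence, and its back left corner at (332,262), inside the mouth of the side stop.

In the tool's units: 8 mm / 300 = 0.0267.

Call:
advance(
  plan=[
    {"pos": [0.0267, 0, 0], "jaw": 0},
    {"pos": [0.0267, 0, 0], "jaw": 0},
    {"pos": [0.0267, 0, 0], "jaw": 0},
    {"pos": [0.0267, 0, 0], "jaw": 0},
    {"pos": [0.0267, 0, 0], "jaw": 0},
    {"jaw": 0},
  ],
)

```text
clock: 12.35
eef_pos: [562.8, 96.7, 23.5]
tool_rot: [-3.136, 0.024, 0.003]
force: [-5.0, 2.9, -0.1]
width: 0.4
gripper_force: 2.5
```

```bash
python3 -c "
from h import *
print(block('side'))"
```

```text
[6.50390e+02 1.95290e+01 1.95000e-01 1.36564e+02 2.32465e+02]
```

In the tool's units: 7 mm / 300 = 0.0233, 5 mm / 300 = 0.0167.

Call:
advance(
  plan=[
    {"pos": [0.0233, 0, 0], "jaw": 0},
    {"pos": [0.0233, 0, 0], "jaw": 0},
    {"pos": [0.0233, 0, 0], "jaw": 0},
    {"pos": [0.0167, 0, 0], "jaw": 0},
    {"jaw": 0},
  ],
)

```text
clock: 12.9
eef_pos: [587.6, 98.7, 23.2]
tool_rot: [-3.134, 0.025, 0.004]
force: [-8.4, 5.8, 2.2]
width: 0.3
gripper_force: 4.1
```

```bash
python3 -c "
from h import *
print(block('side'))"
```

```text
[6.63178e+02 1.17850e+01 3.80000e-02 1.32364e+02 2.33150e+02]
```

In the tool's units: 34 mm / 300 = 0.1133, -30 mm / 300 = -0.1.

Call:
advance(
  plan=[
    {"pos": [-0.05, 0, 0], "jaw": 0},
    {"pos": [0, 0, -0.1], "jaw": 0},
    {"pos": [0, 0, -0.1], "jaw": 0},
    {"pos": [0, 0, -0.0833], "jaw": 0},
    {"pos": [0.0333, 0.1133, 0], "jaw": 0},
    {"pos": [0.0333, 0.1133, 0], "jaw": 0},
    {"pos": [0.0367, 0.1133, 0], "jaw": 0},
    {"pos": [0.0367, 0.1133, 0], "jaw": 0},
    {"pos": [0.0367, 0.1133, 0], "jaw": 0},
    {"pos": [0.0367, 0.1133, 0], "jaw": 0},
    {"pos": [0.0367, 0.1133, 0], "jaw": 0},
    {"jaw": 0},
  ],
)

```text
clock: 14.15
eef_pos: [654.5, -152.1, 106.2]
tool_rot: [3.14, 0.017, -0.008]
force: [-0.4, -0.4, 0.8]
width: -0.0
gripper_force: 0.0
```

```bash
python3 -c "
from h import *
print(block('top'),block('side'))"
```

```text
[6.63513e+02 2.59300e+01 5.10000e-02 1.29904e+02 2.16962e+02] [ 6.52879e+02 -6.40500e+00  5.10000e-02  1.07435e+02  1.96860e+02]
```

In the tool's units: 21 mm / 300 = 0.07, 20 mm / 300 = 0.0667.

Call:
advance(
  plan=[
    {"pos": [0, 0, 0.07], "jaw": 0},
    {"pos": [0, 0, 0.07], "jaw": 0},
    {"pos": [0, 0, 0.07], "jaw": 0},
    {"pos": [0, 0, 0.0667], "jaw": 0},
    {"jaw": 0},
    {"pos": [0, -0.05, 0], "jaw": 0},
    {"pos": [0, -0.05, 0], "jaw": 0},
    {"pos": [0, -0.04, 0], "jaw": 0},
    {"pos": [0, -0.0267, 0], "jaw": 0},
    {"pos": [0, -0.0267, 0], "jaw": 0},
    {"pos": [0, -0.0267, 0], "jaw": 0},
    {"jaw": 0},
  ],
)

```text
clock: 15.45
eef_pos: [651.1, -79.6, 25.2]
tool_rot: [3.139, 0.02, 0.001]
force: [-1.9, -6.9, 4.2]
width: 0.2
gripper_force: 3.4
```

```bash
python3 -c "
from h import *
print(block('top'),block('side'))"
```

```text
[6.64409e+02 4.46820e+01 2.70000e-02 1.28449e+02 2.16647e+02] [6.41952e+02 1.93760e+01 1.70000e-02 8.41350e+01 2.13064e+02]
```

In the tool's units: -5 mm / 300 = -0.0167, -3 mm / 300 = -0.01.

Call:
advance(
  plan=[
    {"pos": [0, -0.0167, 0], "jaw": 0},
    {"pos": [0, -0.0167, 0], "jaw": 0},
    {"pos": [0, -0.01, 0], "jaw": 0},
    {"jaw": 0},
  ],
)

```text
clock: 15.95
eef_pos: [650.8, -68.4, 25.2]
tool_rot: [3.138, 0.02, 0.0]
force: [-1.4, -9.6, 5.1]
width: 0.1
gripper_force: 4.8
```

Call:
advance(
  plan=[
    {"pos": [0, -0.01, 0], "jaw": 0},
    {"pos": [0, -0.0067, 0], "jaw": 0},
    {"jaw": 0},
  ],
)

```text
clock: 16.25
eef_pos: [650.8, -64.7, 25.2]
tool_rot: [3.136, 0.02, -0.001]
force: [-1.3, -11.9, 5.7]
width: 0.1
gripper_force: 5.7
```

```bash
python3 -c "
from h import *
print(block('top'),block('side'))"
```

```text
[6.65882e+02 5.92840e+01 1.20000e-02 1.28560e+02 2.17790e+02] [6.42717e+02 3.74700e+01 8.00000e-03 8.20940e+01 2.20860e+02]
```

Near home; push on until the force rises sharply.

In the tool's units: -2 mm / 300 = -0.0067.

Call:
advance(
  plan=[
    {"pos": [0, -0.0067, 0], "jaw": 0},
    {"pos": [0, -0.0067, 0], "jaw": 0},
    {"jaw": 0},
  ],
)

```text
clock: 16.65
eef_pos: [650.7, -61.5, 25.2]
tool_rot: [3.135, 0.02, -0.001]
force: [-2.8, -12.7, 5.8]
width: 0.3
gripper_force: 6.4
```

Call:
advance(
  plan=[
    {"pos": [0, -0.0067, 0], "jaw": 0},
    {"pos": [0, -0.0067, 0], "jaw": 0},
    {"jaw": 0},
  ],
)

```text
clock: 16.95
eef_pos: [650.7, -61.5, 25.3]
tool_rot: [3.13, 0.021, -0.003]
force: [-2.0, -17.8, 6.5]
width: 0.0
gripper_force: 9.2
```

```bash
python3 -c "
from h import *
print(block('top'),block('side'))"
```

```text
[6.65826e+02 6.24000e+01 1.20000e-02 1.28571e+02 2.17775e+02] [ 6.22361e+02  3.99880e+01 -2.35000e-01  8.33450e+01  2.16593e+02]
```

In the tool's units: -35 mm / 300 = -0.1167, -30 mm / 300 = -0.1.

Call:
advance(
  plan=[
    {"pos": [0, 0.0267, 0], "jaw": 0},
    {"pos": [0, 0.0333, 0], "jaw": 0},
    {"pos": [0, 0, -0.1], "jaw": 0},
    {"pos": [0, 0, -0.1], "jaw": 0},
    {"pos": [0, 0, -0.0667], "jaw": 0},
    {"pos": [-0.0667, -0.1167, 0], "jaw": 0},
    {"pos": [-0.0667, -0.1167, 0], "jaw": 0},
    {"pos": [-0.0667, -0.1167, 0], "jaw": 0},
    {"pos": [-0.0667, -0.1167, 0], "jaw": 0},
    {"pos": [-0.04, -0.1, 0], "jaw": 0},
    {"jaw": 0},
  ],
)

```text
clock: 18.15
eef_pos: [558.1, 109.2, 107.3]
tool_rot: [-3.132, 0.019, 0.012]
force: [0.3, -0.0, 0.2]
width: -0.5
gripper_force: 0.0Traceback (most recent call last):
```

```bash
python3 -c "
from h import *
print(block('top'),block('side'))"
```

```text
  File "<string>", line 3, in <module>
    print(block('top'),block('side'))
          ~~~~~^^^^^^^
  File "h.py", line 29, in block
    return np.round(best,3)
           ~~~~~~~~^^^^^^^^
    return _wrapfunc(a, 'round', decimals=decimals, out=out)
    return _wrapit(obj, method, *args, **kwds)
    result = getattr(arr, method)(*args, **kwds)
TypeError: unsupported operand type(s) for *: 'NoneType' and 'float'
```

In the tool's units: 22 mm / 300 = 0.0733, 20 mm / 300 = 0.0667.

Call:
advance(
  plan=[
    {"pos": [0, 0, 0.0667], "jaw": 0},
    {"pos": [0, 0, 0.0667], "jaw": 0},
    {"pos": [0, 0, 0.0667], "jaw": 0},
    {"pos": [0, 0, 0.0733], "jaw": 0},
    {"jaw": 0},
    {"pos": [0.0333, 0, 0], "jaw": 0},
    {"pos": [0.0333, 0, 0], "jaw": 0},
    {"pos": [0.0267, 0, 0], "jaw": 0},
    {"jaw": 0},
  ],
)

```text
clock: 19.1
eef_pos: [589.5, 101.3, 24.6]
tool_rot: [-3.136, 0.016, 0.0]
force: [-0.2, 0.6, 0.7]
width: -0.1
gripper_force: 0.0
```

Call:
advance(
  plan=[
    {"pos": [0.0133, 0, 0], "jaw": 0},
    {"pos": [0.0133, 0, 0], "jaw": 0},
    {"jaw": 0},
  ],
)

```text
clock: 19.4
eef_pos: [594.2, 101.3, 23.4]
tool_rot: [-3.138, 0.021, 0.002]
force: [-2.6, -0.7, 1.7]
width: -0.3
gripper_force: 1.0
```

Call:
advance(
  plan=[
    {"pos": [0.0067, 0, 0], "jaw": 0},
    {"pos": [0.0067, 0, 0], "jaw": 0},
    {"jaw": 0},
  ],
)

```text
clock: 19.7
eef_pos: [594.1, 101.3, 23.0]
tool_rot: [-3.139, 0.028, 0.003]
force: [-10.2, 0.3, 7.5]
width: 0.3
gripper_force: 5.2
```

In the tool's units: 3 mm / 300 = 0.01.

Call:
advance(
  plan=[
    {"pos": [0.01, 0, 0], "jaw": 0},
    {"pos": [0.01, 0, 0], "jaw": 0},
    {"jaw": 0},
  ],
)

```text
clock: 20.0
eef_pos: [594.0, 101.2, 22.3]
tool_rot: [3.141, 0.04, 0.004]
force: [-22.0, -0.5, 14.8]
width: -0.0
gripper_force: 11.3
```

Call:
advance(
  plan=[
    {"pos": [0.01, 0, 0], "jaw": 0},
    {"pos": [0.01, 0, 0], "jaw": 0},
    {"jaw": 0},
  ],
)

```text
clock: 20.3
eef_pos: [593.8, 101.1, 22.1]
tool_rot: [3.139, 0.051, 0.005]
force: [-34.9, -0.1, 26.0]
width: -0.2
gripper_force: 17.9
```

In the tool's units: 35 mm / 300 = 0.1167, 30 mm / 300 = 0.1.

Call:
advance(
  plan=[
    {"pos": [-0.05, 0, 0], "jaw": 0},
    {"pos": [-0.05, 0, 0], "jaw": 0},
    {"pos": [0, 0.1, 0], "jaw": 0},
    {"pos": [0, 0.1, 0], "jaw": 0},
    {"pos": [0, 0.1167, 0], "jaw": 0},
    {"jaw": 0},
    {"pos": [0.0333, 0, 0], "jaw": 0},
    {"pos": [0.02, 0, 0], "jaw": 0},
    {"pos": [0.0133, 0, 0], "jaw": 0},
    {"jaw": 0},
  ],
)

```text
clock: 21.3
eef_pos: [595.0, 7.2, 22.2]
tool_rot: [-3.14, 0.032, 0.004]
force: [-13.5, -2.5, 9.3]
width: 0.6
gripper_force: 6.8
```

Call:
advance(
  plan=[
    {"pos": [0.01, 0, 0], "jaw": 0},
    {"pos": [0.01, 0, 0], "jaw": 0},
    {"jaw": 0},
  ],
)

```text
clock: 21.6
eef_pos: [594.9, 7.2, 21.6]
tool_rot: [3.141, 0.044, 0.005]
force: [-25.1, -0.9, 16.7]
width: 0.1
gripper_force: 12.9
```

Call:
advance(
  plan=[
    {"pos": [0.01, 0, 0], "jaw": 0},
    {"pos": [0.01, 0, 0], "jaw": 0},
    {"jaw": 0},
  ],
)

```text
clock: 21.9
eef_pos: [594.7, 7.2, 21.1]
tool_rot: [3.139, 0.056, 0.005]
force: [-37.4, -1.5, 26.3]
width: 0.1
gripper_force: 19.2
```

In the tool's units: -38 mm / 300 = -0.1267, -30 mm / 300 = -0.1, -0.03 rad / 2 = -0.015.

Call:
advance(
  plan=[
    {"pos": [-0.0667, 0, 0], "jaw": 0},
    {"pos": [-0.1, 0, 0], "jaw": 0},
    {"pos": [0, 0, -0.1], "r": [0, -0.015, 0], "jaw": 0},
    {"pos": [0, 0, -0.1], "r": [0, -0.01, 0], "jaw": 0},
    {"pos": [0, 0, -0.1], "jaw": 0},
    {"pos": [-0.0233, -0.1267, 0], "jaw": 0},
    {"pos": [-0.0233, -0.1267, 0], "jaw": 0},
    {"pos": [-0.0233, -0.1267, 0], "jaw": 0},
    {"pos": [-0.0233, -0.1267, 0], "jaw": 0},
    {"pos": [-0.0233, -0.1267, 0], "jaw": 0},
    {"pos": [-0.0233, -0.1267, 0], "jaw": 0},
    {"jaw": 0},
  ],
)

```text
clock: 23.1
eef_pos: [522.8, 244.7, 118.7]
tool_rot: [-3.129, 0.068, 0.014]
force: [0.3, 0.2, 0.8]
width: 0.1
gripper_force: 0.0
```

```bash
python3 - <<'E'
from h import *
im,_=cams.get_image('side'); print(block('side',im)); cv2.imwrite('pics/s2.png',cv2.resize(im[130:330,180:430],None,fx=3,fy=3))
for t,z in [("catch_knob",52),("catch_pivot",34)]:
    print(t,[(round(q["confidence"],2),np.round(q["position"]),atz("side",q["position"],z).round()[:2]) for q in models.mark_of(t,"side")[:2]])
E
```

```text
[6.66647e+02 4.66540e+01 1.10000e-02 1.30415e+02 2.32368e+02]
catch_knob [(0.61, array([259., 196.]), array([521., 191.]))]
catch_pivot [(0.7, array([283., 197.]), array([594., 182.])), (0.7, array([259., 197.]), array([521., 199.]))]
```

View pics/s2.png

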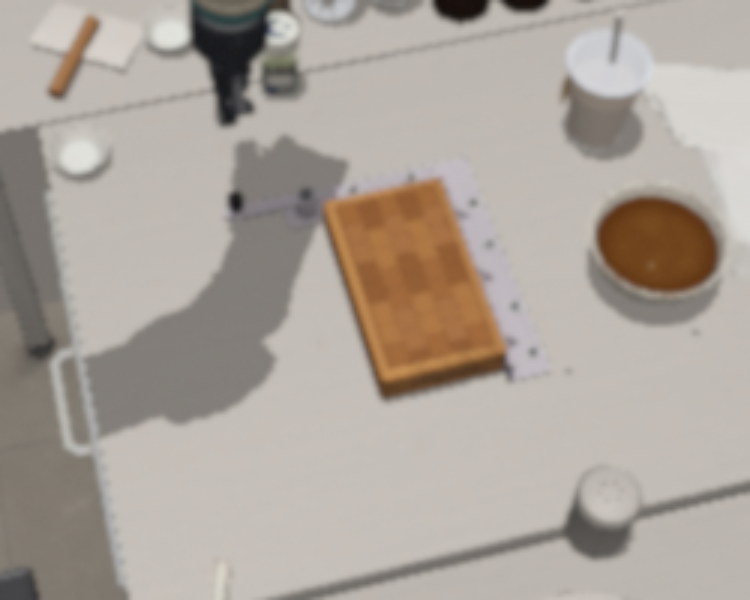

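The block sits home in the corner stop: crop corners (328,203), (440,180), (503,355) and (383,385). The knob is at (235,200) and the closed fingers at (230,118), beyond it.

In the tool's units: 20 mm / 300 = 0.0667, 15 mm / 300 = 0.05, 0.06 rad / 2 = 0.03.

Call:
advance(
  plan=[
    {"pos": [-0.0167, 0, 0.0667], "r": [0, 0.03, 0], "jaw": 0},
    {"pos": [0, 0.0133, 0.0667], "jaw": 0},
    {"pos": [0, 0.0133, 0.0667], "jaw": 0},
    {"pos": [0, 0, 0.05], "jaw": 0},
    {"jaw": 0},
  ],
)

```text
clock: 23.75
eef_pos: [517.3, 224.8, 41.0]
tool_rot: [-3.139, 0.013, 0.0]
force: [0.2, -0.4, 1.0]
width: 0.2
gripper_force: 0.0
```

In the tool's units: 7 mm / 300 = 0.0233, 6 mm / 300 = 0.02.

Call:
advance(
  plan=[
    {"pos": [0, 0.0233, 0], "jaw": 0},
    {"pos": [0, 0.0233, 0], "jaw": 0},
    {"pos": [0.0033, 0.0233, 0], "jaw": 0},
    {"pos": [0.0033, 0.0233, 0], "jaw": 0},
    {"pos": [0.0067, 0.02, 0], "jaw": 0},
    {"pos": [0.0067, 0.02, 0], "jaw": 0},
    {"pos": [0.01, 0.02, 0], "jaw": 0},
    {"pos": [0.0133, 0.02, 0], "jaw": 0},
    {"pos": [0.0167, 0.02, 0], "jaw": 0},
    {"pos": [0.0133, 0.0167, 0], "jaw": 0},
    {"jaw": 0},
  ],
)

```text
clock: 24.85
eef_pos: [541.3, 161.8, 42.3]
tool_rot: [-3.138, 0.009, -0.0]
force: [0.1, -0.2, -0.5]
width: 0.1
gripper_force: 0.0
```

```bash
python3 - <<'E'
from h import *
im,_=cams.get_image('side'); cv2.imwrite('pics/s3.png',cv2.resize(im[150:250,220:370],None,fx=4,fy=4))
for t,z in [("catch_knob",52)]:
    print(t,[(round(q["confidence"],2),np.round(q["position"]),atz("side",q["position"],z).round()[:2]) for q in models.mark_of(t,"side")[:2]])
E
```

```text
catch_knob [(0.67, array([272., 209.]), array([547., 135.]))]
```

View pics/s3.png

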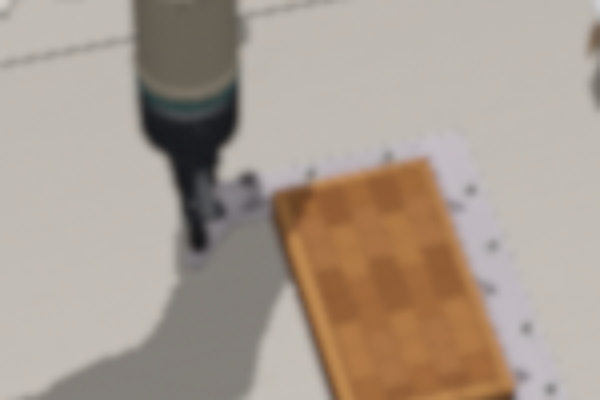

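The finger stands directly behind the knob, with the bar at about half its swing, knob near crop (200,245). I'll now go round to the near side and push away from the robot.

In the tool's units: -16 mm / 300 = -0.0533, -14 mm / 300 = -0.0467.

Call:
advance(
  plan=[
    {"pos": [-0.0533, 0, 0], "jaw": 0},
    {"pos": [-0.0467, 0, 0], "jaw": 0},
    {"pos": [0, 0.0533, 0], "jaw": 0},
    {"pos": [0, 0.0533, 0], "jaw": 0},
    {"jaw": 0},
    {"pos": [0.0267, 0.0033, 0], "jaw": 0},
    {"pos": [0.0267, 0.0067, 0], "jaw": 0},
    {"pos": [0.0267, 0.01, 0], "jaw": 0},
    {"pos": [0.0267, 0.01, 0], "jaw": 0},
    {"pos": [0.0267, 0.0067, 0], "jaw": 0},
    {"pos": [0.0267, 0.0067, 0], "jaw": 0},
    {"jaw": 0},
  ],
)

```text
clock: 26.15
eef_pos: [556.4, 109.0, 40.7]
tool_rot: [3.133, 0.018, -0.004]
force: [-4.3, -13.2, 4.6]
width: -0.1
gripper_force: 6.2
```

Call:
advance(
  plan=[
    {"pos": [0.0133, 0, 0], "jaw": 0},
    {"pos": [0.0133, 0, 0], "jaw": 0},
    {"jaw": 0},
  ],
)

```text
clock: 26.45
eef_pos: [567.4, 118.9, 41.8]
tool_rot: [-3.136, 0.009, 0.002]
force: [-0.2, -0.6, 0.2]
width: -0.2
gripper_force: 0.2
```

Call:
advance(
  plan=[
    {"pos": [0.01, 0, 0], "jaw": 0},
    {"pos": [0.0067, 0, 0], "jaw": 0},
    {"jaw": 0},
  ],
)

```text
clock: 26.75
eef_pos: [571.8, 118.7, 42.0]
tool_rot: [-3.137, 0.009, 0.002]
force: [-0.8, -0.8, -0.2]
width: 0.2
gripper_force: 0.3
```

```bash
python3 - <<'E'
from h import *
im,_=cams.get_image('side'); cv2.imwrite('pics/s4.png',cv2.resize(im[150:250,220:370],None,fx=5,fy=5,interpolation=cv2.INTER_CUBIC))
print(block('side',im))
for t,z in [("catch_knob",52)]:
    print(t,[(round(q["confidence"],2),np.round(q["position"]),atz("side",q["position"],z).round()[:2]) for q in models.mark_of(t,"side")[:2]])
E
```

```text
[6.66055e+02 4.83770e+01 1.70000e-02 1.31412e+02 2.35178e+02]
catch_knob [(0.32, array([206., 186.]), array([367., 272.]))]
```

View pics/s4.png

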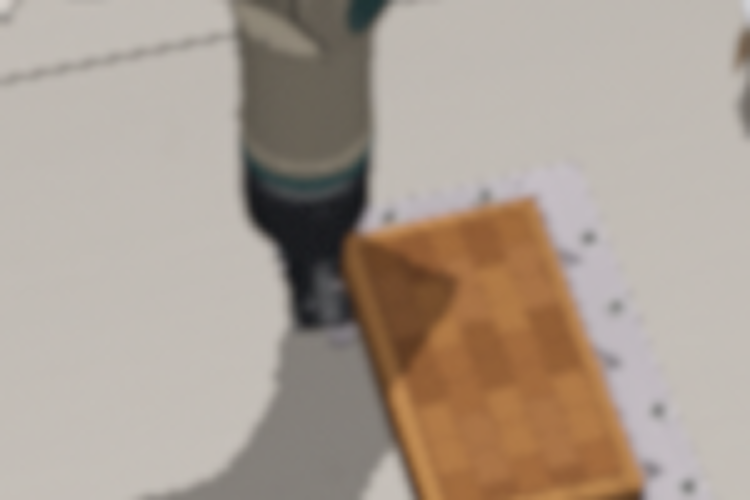

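The finger hides the knob, but the bar's tip shows at crop (340,330), close to the block's front. I'll push until it meets the end stop.

In the tool's units: 2 mm / 300 = 0.0067.

Call:
advance(
  plan=[
    {"pos": [0.0067, 0, 0], "jaw": 0},
    {"pos": [0.0067, 0, 0], "jaw": 0},
    {"jaw": 0},
  ],
)

```text
clock: 27.15
eef_pos: [573.6, 118.5, 41.8]
tool_rot: [-3.138, 0.013, 0.002]
force: [-5.9, -0.5, 3.5]
width: -0.3
gripper_force: 2.6
```

Call:
advance(
  plan=[
    {"pos": [0.0067, 0, 0], "jaw": 0},
    {"pos": [0.0067, 0, 0], "jaw": 0},
    {"jaw": 0},
  ],
)

```text
clock: 27.45
eef_pos: [573.8, 118.4, 41.4]
tool_rot: [-3.14, 0.019, 0.003]
force: [-12.2, 0.0, 9.7]
width: -0.2
gripper_force: 6.4
```

In the tool's units: -35 mm / 300 = -0.1167, -30 mm / 300 = -0.1.

Call:
advance(
  plan=[
    {"pos": [0.0067, 0, 0], "jaw": 0},
    {"jaw": 0},
    {"pos": [-0.05, 0, 0], "jaw": 0},
    {"pos": [-0.0667, 0, 0], "jaw": 0},
    {"pos": [-0.0667, 0, 0], "jaw": 0},
    {"pos": [0, 0, -0.1], "jaw": 0},
    {"pos": [0, 0, -0.1], "jaw": 0},
    {"pos": [0, 0, -0.1], "jaw": 0},
    {"pos": [-0.0333, -0.1167, 0], "jaw": 0},
    {"pos": [-0.0333, -0.1167, 0], "jaw": 0},
    {"pos": [-0.0333, -0.1167, 0], "jaw": 0},
    {"jaw": 0},
  ],
)

```text
clock: 28.65
eef_pos: [495.7, 230.3, 134.3]
tool_rot: [-3.131, 0.007, 0.01]
force: [0.4, -0.3, -0.3]
width: -0.1
gripper_force: 0.0
```

Call:
advance(
  plan=[
    {"pos": [0, -0.1167, -0.0333], "jaw": 0},
    {"pos": [0, -0.1167, 0], "jaw": 0},
    {"pos": [0, -0.1167, 0], "jaw": 0},
    {"jaw": 0},
  ],
)

```text
clock: 29.05
eef_pos: [496.2, 334.8, 144.4]
tool_rot: [-3.13, 0.008, 0.008]
force: [0.1, 0.1, -0.6]
width: 0.0
gripper_force: 0.0
```

```bash
python3 - <<'E'
from h import *
T=[]
for n in ["top","side"]:
    im,_=cams.get_image(n); print(n,block(n,im))
    for t,z in [("catch_knob",52),("catch_pivot",34),("block_back_left",30),("block_back_right",30),("corner_stop",0)]:
        print(t,[(round(q["confidence"],2),np.round(q["position"]),atz(n,q["position"],z).round(1)[:2]) for q in models.mark_of(t,n)[:1]])
    T.append(cv2.resize(im[120:270,220:380],None,fx=2.4,fy=2.4,interpolation=cv2.INTER_CUBIC))
cv2.imwrite("pics/f5.png",np.hstack(T))
E
```

```text
top [6.65951e+02 6.26170e+01 1.10000e-02 1.28312e+02 2.17471e+02]
catch_knob [(0.7, array([289., 204.]), array([587.3, 111.7]))]
catch_pivot []
block_back_left []
block_back_right [(0.88, array([344., 157.]), array([734.6, -60.9]))]
corner_stop [(0.56, array([271., 162.]), array([735.2, 166.1]))]
side [6.66190e+02 4.69760e+01 2.20000e-02 1.31057e+02 2.32277e+02]
catch_knob [(0.47, array([289., 212.]), array([594.4, 109.1]))]
catch_pivot [(0.56, array([281., 200.]), array([584.6, 171.8]))]
block_back_left [(0.75, array([322., 194.]), array([719.4, 163.3]))]
block_back_right [(0.84, array([348., 250.]), array([736. , -48.6]))]
corner_stop [(0.56, array([324., 195.]), array([733.1, 177.9]))]
```

View pics/f5.png

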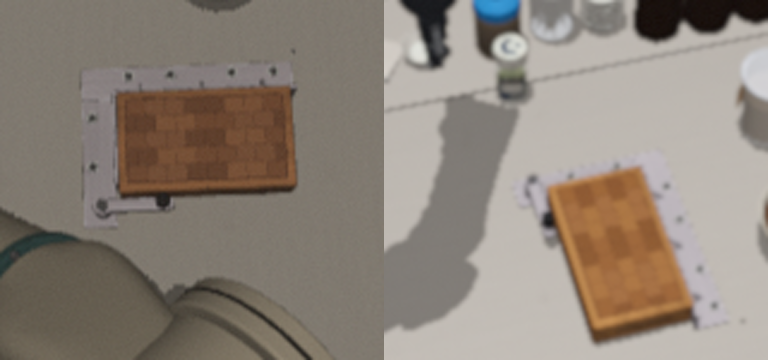

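The block lies flat on the fence and up against the side stop, with the bar straight across its front (pivot (102,205), knob (163,202)). The tool is clear of everything.

```bash
python3 -c "
from cell import ctrl
print(ctrl.finish_job())"
```

```text
the job is handed in; nothing more can be done
None
```

The job is handed in at about 29 s: the block is pushed home flat against the fence and up against the side stop, and the catch is turned to its end stop across the block's front; I never went near the small things, but did not measure them again at the end.

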